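# Swap the rosette at the back of the plaster rack

### The arm

A 6-joint arm with a two-finger parallel gripper is mounted at the origin on the work surface. World frame = base frame: x ahead of the robot, y to its left, z up, the work surface at z = 0. Lengths are in m, angles in rad, forces in N, time in s.
With the tool pointing down it reaches from about 0.325 to 0.75 m from the base axis. Payload 7.6 kg.
Tool frame: the origin (TCP) lies on the mounting face of the last link; the fingertips stand 173 mm ahead of it and the grasp point (between the pads) lies 155 mm ahead of it; z points along the fingers, x is the direction in which the jaws open and shut, and the axes are right-handed (so a half turn about z gives the same grasp; the last joint's range is limited). The gripper opens to 85 mm and grips with 20 to 120 N. Pads are 22 mm wide; open, the fingers measure 114 mm over their backs; the gripper's body (76 mm by 85 mm) begins 54 mm behind the grasp point. The pads swing forward as they close: fully open they stand 13 mm farther back than shut.
Start: joints at [-1.337, 0.052, 1.401, -0, 1.689, -0.07], TCP at [0.157, -0.501, 0.405] pointing down, gripper open.
Joint ranges: [-2.9, 2.9], [-0.91, 2.17], [0.12, 2.37], [-1.06, 4.2], [0.26, 2.73], [-2.93, 2.93]. Speed limits (rad/s): [2.57, 2.57, 3.01, 3.14, 3.14, 3.14].

### API

Orientations are given as a rotation vector (axis times angle).
In Python, from workcell import r, eyes gives the robot as it stands. The module is installed in compiled form; this text tells all that it offers.
- The arm moves only by the shell command python3 -m crank 'ROWS' [FORCE]. ROWS is a JSON object of lists of equal length, an entry for each row: "claw": the opening, from 0 (shut) to 1 (fully open); "xyz": the shift along the tool's x, y, z in m, a list of three; "yaw": the turn about the tool's z in degrees. In form: {"claw": [claw, ...], "xyz": [[x, y, z], ...], "yaw": [yaw, ...]}. A call has 1 to 10 rows; each row shifts and turns the commanded pose from where the row before left it, along the tool's axes as they then stand; what a row does not reach is not made up. A row lasts 1/12 s, in which the tool goes at most 41.7 mm and 7.16 degrees, less where a joint would pass 70% of its speed; a pose out of reach is approached as far as the arm can. A call is refused whole if a number of a shift passes 0.0417 or a number of a turn 7.16, either way. A call with a gripper value outside its range is refused whole. The fingers move at their own pace and stop on an object; FORCE is the grip in N (left out, the last holds). Time passes only in rows, so rows that do not move let the fingers close. It gives the time, the measured TCP pose, the force and the opening at its end, in the units of the state.
- r.read_state(): the state, without advancing time (a new reading comes with each control period).
- eyes.read_camera(name): name is "scene" or "top" or "wrist"; returns the picture (420x560x3 uint8, red, green, blue); there is no depth.
- eyes.camera_model(name): a dict with "intrinsics" (3x3 intrinsics, pixels), "extrinsics" (4x4, takes a point from camera to world coordinates); the wrist camera has in their place "hand_eye" (4x4, takes a point from camera to tool coordinates, whose origin is the TCP and whose axes are the tool frame's). Camera axes: x right, y up, looking along -z (the intrinsics and any distortion apply to the point x, -y, -z); pixel columns grow to the right and rows downward; lengths in m; the calibration is good to about 2 mm. A picture is of the moment at which its call begins: read the wrist's pose just before it. camera_model takes no time and is no camera call.
- r.close_job(): hands the job in, once; it reports no verdict.
The state is a dict: "time": time; "joints": joint angles; "qvel": joint speeds; "joint_efforts": joint torques, N m; "ee_pos": TCP position; "eef_rot": TCP orientation; "wrist_force": force on the tool from outside, world axes, zero at the start; "torque": the same for the moment, N m; "gripper_width": finger opening in m.
Only numpy, scipy, OpenCV 4.12 (cv2) and the standard library are available. Lean on these libraries where they do the work, as an engineer would, in place of code of your own. Each camera call takes 0.05 s, during which the arm holds its last target. There are 200 camera calls.

### The job

First move the two tall plaster casts that are in the way, the baluster and the pilaster, out of the plywood rack and stand both upright on the wooden side board; then take the round rosette from behind them and stand it in the middle of the turntable, and after that stand the square boss from the bench in the middle of the round rest that the rosette has left free. Only when the boss is in place, put the baluster and the pilaster back upright, each exactly on the spot where it stood at the start. Do not let any cast fall over, and leave the small bust where it is.

Things in the scene. Friction and masses are not known exactly. Their poses are not given: they have to be found in the camera images.
- baluster_mid (a point): Centre (half-way up, on the axis) of the baluster: a white plaster turned baluster, loose, 130 mm tall, 0.25 kg, round foot 54 mm across, belly 52 mm across 40 mm up, upper neck straight and 40 mm across from 74 to 120 mm above its underside (grip it there), small domed top. z is up along its axis. It stands on the rack floor in one of the two front places.
- pilaster_mid (a point): Centre (half-way up, on the axis) of the pilaster: a white plaster square fluted post, loose, 120 mm tall, 0.25 kg, foot 48 mm square and 20 mm high, shaft 40 mm square from 20 to 112 mm above its underside (grip its flats there), a 30 mm square cap on top. z is up, x and y are square to its faces. It stands on the rack floor in the other front place.
- rosette_mid (a point): Centre of the rosette, 24 mm above its underside: a low white plaster round drum, loose, 60 mm across, with straight sides up to 34 mm and carved petals on top, 48 mm tall in all, 0.13 kg. z is up. It stands on the round rest at the back of the rack, behind and between the two tall casts.
- boss_mid (a point): Centre of the boss, 24 mm above its underside: a low white plaster square block, loose, 52 mm square with straight sides up to 34 mm, above it a 36 mm square step and a small knob, 48 mm tall in all, 0.13 kg. z is up, x and y are square to its faces. It stands on the bench left or right of the rack.
- rack: Low plywood rack, fixed, open above and at the front. Origin: centre of its underside; x points to its back wall, y along its width, z up. 170 mm deep (x), 240 mm wide (y). Floor 12 mm thick; side walls 10 mm thick and 45 mm high, back wall 10 mm thick and 60 mm high, over the bench. The two front places are about 40 mm before the origin and 56 mm to either side.
- rest: Round dark wooden rest, fixed on the rack's floor near the back wall, 72 mm across, 6 mm thick. Origin: centre of its underside (12 mm above the bench); z up. The rosette stands on it at the start.
- board: Plain wooden side board, fixed on the bench left or right of the rack, the side area for the tall casts. 130 mm (its x) by 220 mm (its y), 15 mm thick. Origin: centre of its underside; z up.
- wheel: Turntable (sculptor's banding wheel, locked): a round metal disc 170 mm across on a short foot, its flat top 45 mm above the bench. Fixed on the bench on the side of the rack where the board is not. Origin: centre of its underside, on the axis; z up.
- bust: Small white plaster bust, loose, 150 mm tall, on a base 60 mm square, on the side of the rack where the boss is not. Not to be moved. Origin: centre of its underside; z up.
Mind the look-alikes: they are no part of the job. Leave any blue, red or turquoise look-alike of the part that bears pilaster_mid alone.

How it is judged:
On the way, in this order (a step that is already met when the one before it is completed fails the run):
1. the baluster and the pilaster both stand upright on the side board, the rosette still in its place (x of baluster_mid in the frame of board between -0.055 and 0.055 m and y of baluster_mid in the frame of board between -0.1 and 0.1 m and z of baluster_mid in the frame of board between 0.075 and 0.085 m and angle between each of baluster_mid, pilaster_mid's own z axis and vertical below 0.1 rad and linear speed of each of baluster, pilaster below 0.03 m/s and x of pilaster_mid in the frame of board between -0.055 and 0.055 m and y of pilaster_mid in the frame of board between -0.1 and 0.1 m and z of pilaster_mid in the frame of board between 0.07 and 0.08 m and distance of rosette_mid from where it was at the start of the episode below 0.015 m), for 0.2 s.
2. the rosette stands in the middle of the turntable, both tall casts still on the side board (x of baluster_mid in the frame of board between -0.055 and 0.055 m and y of baluster_mid in the frame of board between -0.1 and 0.1 m and z of baluster_mid in the frame of board between 0.075 and 0.085 m and angle between each of baluster_mid, pilaster_mid, rosette_mid's own z axis and vertical below 0.1 rad and linear speed of each of baluster, pilaster, rosette below 0.03 m/s and x of pilaster_mid in the frame of board between -0.055 and 0.055 m and y of pilaster_mid in the frame of board between -0.1 and 0.1 m and z of pilaster_mid in the frame of board between 0.07 and 0.08 m and horizontal distance between rosette_mid and wheel below 0.015 m and z of rosette_mid in the frame of wheel between 0.064 and 0.074 m), for 0.2 s.
3. the boss stands in the middle of the round rest in the rack, the rosette on the turntable, both tall casts still on the side board (all of step 2 and horizontal distance between boss_mid and rest below 0.015 m and z of boss_mid in the frame of rest between 0.025 and 0.035 m and angle between boss_mid's own z axis and vertical below 0.1 rad and linear speed of boss below 0.03 m/s), for 0.2 s.
At the end, for the whole second after the job is handed in: Baluster and pilaster each upright within 15 mm of where they stood at the start; rosette upright on the turntable and boss upright on the round rest, each within 15 mm of its centre; bust within 20 mm of its start; all released and at rest (distance of each of baluster_mid, pilaster_mid from where it was at the start of the episode below 0.015 m and angle between each of baluster_mid, pilaster_mid, rosette_mid, boss_mid's own z axis and vertical below 0.1 rad and linear speed of each of baluster, pilaster, rosette, boss below 0.03 m/s and horizontal distance between rosette_mid and wheel below 0.015 m and z of rosette_mid in the frame of wheel between 0.064 and 0.074 m and horizontal distance between boss_mid and rest below 0.015 m and z of boss_mid in the frame of rest between 0.025 and 0.035 m and distance of bust from where it was at the start of the episode below 0.02 m); the robot touches nothing.
It fails at once if the baluster falls over (tips more than 0.7 rad) (angle between baluster_mid's own z axis and vertical above 0.7 rad).
It fails at once if the pilaster falls over (tips more than 0.7 rad) (angle between pilaster_mid's own z axis and vertical above 0.7 rad).
It fails at once if the rosette falls over (tips more than 0.7 rad) (angle between rosette_mid's own z axis and vertical above 0.7 rad).
It fails at once if the boss falls over (tips more than 0.7 rad) (angle between boss_mid's own z axis and vertical above 0.7 rad).
It fails at once if the bust is pushed away (more than 20 mm) or falls over (distance of bust from where it was at the start of the episode above 0.02 m).
It also fails if it takes over 131 s, if anything falls off the work surface, if the arm or the gripper's body presses on something with over 40 N, if the wrist force passes 120 N, or if a joint passes its speed limit or range.

## Working session

There is one attempt and no reset: what is moved stays moved. The work goes in short steps, Python scripts to look and compute and a shell command to move; the robot and the scene stay as the last step left them, time stands still between calls to the robot, and variables do not carry over. Pictures are saved under pics/ and viewed, about 12 in all and at most 16, crops included, and the job is handed in when it is done.

```bash
mkdir -p pics; python3 - <<'E'
from workcell import r, eyes
import cv2, numpy as np
np.set_printoptions(precision=4,suppress=True)
print(r.read_state())
for n in ("scene","top","wrist"):
    m=eyes.camera_model(n); print(n,m)
for n in ("scene","top"):
    cv2.imwrite(f"pics/{n}0.png",eyes.read_camera(n)[:,:,::-1])
E
```

```text
{'time': 0.0, 'joints': array([-1.3372,  0.0528,  1.4018, -0.    ,  1.6886, -0.0703]), 'qvel': array([ 0.0008, -0.0025,  0.    , -0.0009, -0.0002,  0.0001]), 'joint_efforts': array([ -0.0002, -38.1665, -36.0191,  -0.0001,   0.0061,  -0.    ]), 'ee_pos': array([ 0.1571, -0.5009,  0.4039]), 'eef_rot': array([-2.5312,  1.859 ,  0.0019]), 'wrist_force': array([-0.2208,  0.1295,  0.1307]), 'torque': array([-0.0232, -0.0127,  0.0332]), 'gripper_width': 0.0852881992493022}
scene {'intrinsics': array([[434.8331,   0.    , 276.1782],
       [  0.    , 434.8331, 208.9767],
       [  0.    ,   0.    ,   1.    ]]), 'extrinsics': array([[ 0.3801, -0.7941,  0.4744,  0.8856],
       [ 0.9249,  0.3186, -0.2077, -0.247 ],
       [ 0.0138,  0.5177,  0.8555,  0.8549],
       [ 0.    ,  0.    ,  0.    ,  1.    ]])}
top {'intrinsics': array([[527.6477,   0.    , 267.9048],
       [  0.    , 527.6477, 206.5452],
       [  0.    ,   0.    ,   1.    ]]), 'extrinsics': array([[ 0.0272,  0.9925, -0.1195,  0.3083],
       [-0.9991,  0.0309,  0.0293, -0.0273],
       [ 0.0328,  0.1186,  0.9924,  1.2562],
       [ 0.    ,  0.    ,  0.    ,  1.    ]])}
wrist {'intrinsics': array([[378.2641,   0.    , 280.6738],
       [  0.    , 378.2641, 207.9728],
       [  0.    ,   0.    ,   1.    ]]), 'hand_eye': array([[ 1.    ,  0.0004,  0.0011, -0.0001],
       [ 0.0007, -0.948 , -0.3184, -0.0812],
       [ 0.0009,  0.3184, -0.948 ,  0.0315],
       [ 0.    ,  0.    ,  0.    ,  1.    ]])}
```

View pics/scene0.png

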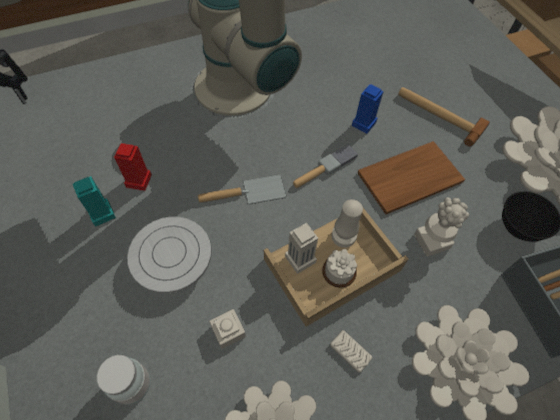

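View pics/top0.png

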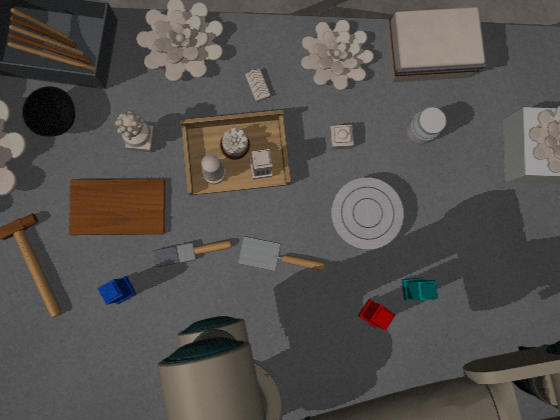

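The top view shows the rack around (235,150), with the baluster at (212,168), pilaster at (262,163) and rosette at (235,143). The board is at (117,207), wheel at (367,212), boss at (342,135) and bust at (133,130).

There are four pilaster candidates in the scene view: white (303,247), blue (368,108), red (133,166) and turquoise (95,200). Only the white one stands in the rack and is plaster, so it is the one meant. I'll confirm that in an enlarged crop.

```bash
python3 - <<'E'
import cv2, numpy as np
t=cv2.imread("pics/top0.png"); s=cv2.imread("pics/scene0.png")
def crop(im,x,y,w,h,k):
    c=cv2.resize(im[y:y+h,x:x+w],None,fx=k,fy=k,interpolation=cv2.INTER_CUBIC)
    for i in range(0,w,10):
        if (x+i)%10==0: cv2.putText(c,str(x+i),(i*k,8),0,.3,(0,0,255),1); cv2.line(c,(i*k,10),(i*k,16),(0,0,255),1)
    for j in range(0,h,10):
        if (y+j)%10==0: cv2.putText(c,str(y+j),(0,j*k+4),0,.3,(0,255,255),1); cv2.line(c,(22,j*k),(28,j*k),(0,255,255),1)
    return c
a=crop(t,180,100,120,100,5); a2=crop(t,320,110,40,100,5)
cv2.imwrite("pics/a.png",np.hstack([a,a2]))
b=crop(s,260,190,150,120,5)
cv2.imwrite("pics/b.png",b)
E
```

```text
(no output)
```

View pics/a.png

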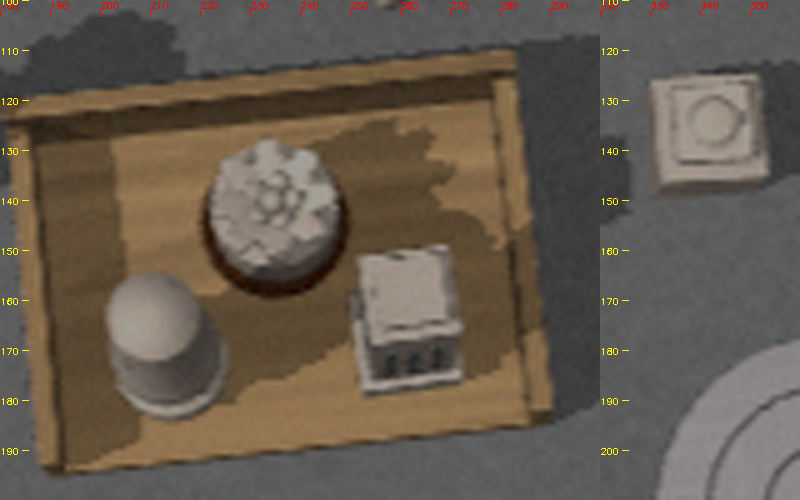

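View pics/b.png

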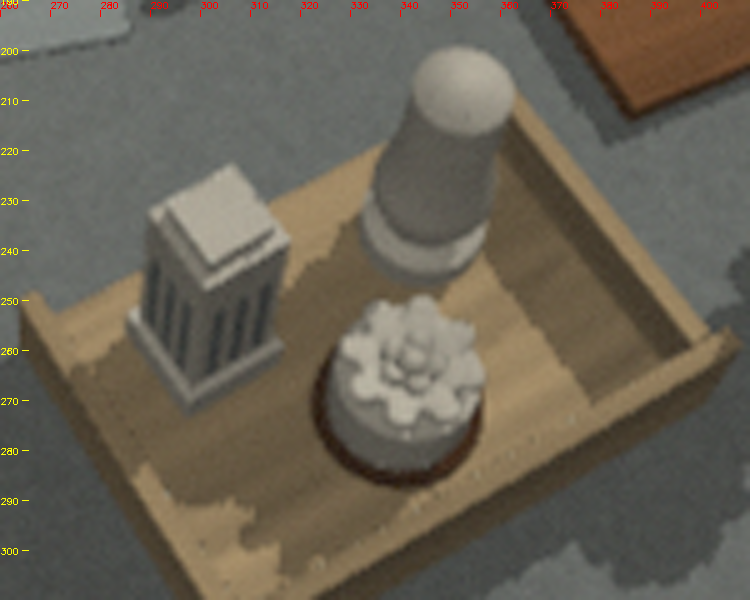

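The enlarged crops confirm the white fluted square post at top (261,157) / scene (303,233), next to the baluster at top (210,163) / scene (352,208). The rosette bud is at top (233,140) / scene (341,262), and the boss knob is at top (343,134).

```bash
cat > h.py <<'E'
import numpy as np, cv2
from scipy.spatial.transform import Rotation as R
from workcell import r, eyes
np.set_printoptions(precision=4,suppress=True)
M={n:eyes.camera_model(n) for n in ("scene","top","wrist")}
def ext(n,st=None):
    if n!="wrist": return M[n]["extrinsics"]
    T=np.eye(4); T[:3,:3]=R.from_rotvec(st["eef_rot"]).as_matrix(); T[:3,3]=st["ee_pos"]
    return T@M[n]["hand_eye"]
def ray(n,uv,E=None):
    E=M[n]["extrinsics"] if E is None else E; K=M[n]["intrinsics"]
    d=np.linalg.solve(K,[uv[0],uv[1],1.]); d=E[:3,:3]@(d*[1,-1,-1])
    return E[:3,3],d/np.linalg.norm(d)
def plane(n,uv,z,E=None):
    o,d=ray(n,uv,E); return o+d*(z-o[2])/d[2]
def tri(*rays):
    A=sum(np.eye(3)-np.outer(d,d) for o,d in rays); b=sum((np.eye(3)-np.outer(d,d))@o for o,d in rays)
    p=np.linalg.solve(A,b)
    return p, max(np.linalg.norm((np.eye(3)-np.outer(d,d))@(p-o)) for o,d in rays)
def proj(n,P,E=None):
    E=M[n]["extrinsics"] if E is None else E; K=M[n]["intrinsics"]
    c=np.linalg.inv(E)@np.r_[P,1]; q=K@(c[:3]*[1,-1,-1]); return q[:2]/q[2]
E
python3 - <<'E'
from h import *
t=cv2.imread("pics/top0.png"); s=cv2.imread("pics/scene0.png")
def T(nm,a,b): p,e=tri(ray("top",a),ray("scene",b)); print(nm,p,"gap",round(e,4))
T("pil cap",(261,157.5),(303.5,233.2))
T("bal neck",(210.3,163),(352.3,208))
T("rosette bud",(233,140.5),(341.5,262))
T("boss knob",(343,134.5),(227,324))
T("wheel",(367.5,212.5),(169.5,252))
T("rack back-left",(181,121.5),(406,257)); T("rack back-right",(282,112),(305,317)); 
T("rack front-left",(188,193),(361,208)); T("rack front-right",(289,184),(265,249))
def blob(im,f,near):
    hsv=cv2.cvtColor(im,cv2.COLOR_BGR2HSV); m=f(hsv).astype(np.uint8)*255
    m=cv2.morphologyEx(m,cv2.MORPH_OPEN,np.ones((3,3)))
    c,_=cv2.findContours(m,0,2); c=[k for k in c if cv2.pointPolygonTest(k,near,False)>=0]
    return max(c,key=cv2.contourArea)
wood=lambda h:(h[...,0]<14)&(h[...,1]>110)&(h[...,2]>60)
for n,im,p in(("top",t,(117,207)),("scene",s,(410,177))):
    c=blob(im,wood,p); q=cv2.boxPoints(cv2.minAreaRect(c)) if n=="top" else cv2.approxPolyDP(c,5,True)[:,0]
    print(n,"board",[plane(n,v,.015)[:2].round(3).tolist() for v in q],q.tolist())
wh=lambda h:(h[...,1]<28)&(h[...,2]>118)
for n,im,p in(("top",t,(367,212)),("scene",s,(169,252))):
    c=blob(im,wh,p); e=cv2.fitEllipse(c); print(n,"wheel",e, plane(n,e[0],.045))
for n,im,p in(("top",t,(342,135)),("scene",s,(228,326))):
    c=blob(im,wh,p); q=cv2.boxPoints(cv2.minAreaRect(c)); print(n,"boss",cv2.minAreaRect(c))
E
```

```text
pil cap [ 0.5513 -0.0427  0.1278] gap 0.0001
bal neck [0.5358 0.0678 0.1283] gap 0.0011
rosette bud [0.6053 0.0225 0.0531] gap 0.0002
boss knob [ 0.633  -0.234   0.0408] gap 0.0026
wheel [ 0.4482 -0.2939  0.042 ] gap 0.0017
rack back-left [0.6456 0.1453 0.0583] gap 0.0011
rack back-right [ 0.6791 -0.0907  0.0483] gap 0.0006
rack front-left [0.487  0.131  0.0152] gap 0.0057
rack front-right [ 0.5113 -0.109   0.0343] gap 0.0026
top board [[0.446, 0.293], [0.446, 0.288], [0.441, 0.288], [0.441, 0.292]] [[116.0, 207.0], [118.0, 207.0], [118.0, 209.0], [116.0, 209.0]]
scene board [[0.452, 0.283], [0.461, 0.291]] [[408, 176], [413, 178]]
top wheel ((366.7833251953125, 212.93829345703125), (69.92089080810547, 71.61018371582031), 141.60409545898438) [ 0.4464 -0.2933  0.045 ]
scene wheel ((168.82167053222656, 253.60171508789062), (71.56977844238281, 84.66099548339844), 64.94206237792969) [ 0.4534 -0.2944  0.045 ]Traceback (most recent call last):
  File "<stdin>", line 24, in <module>
  File "<stdin>", line 15, in blob
ValueError: max() iterable argument is empty
```

```bash
cat >> h.py <<'E'
def go(P,ang=None):
    "tool-axes shift of the GRASP point to P (world), and yaw in deg to bring tool x to world angle ang (turn taken AFTER shift)"
    st=r.read_state(); Rm=R.from_rotvec(st["eef_rot"]).as_matrix(); g=st["ee_pos"]+Rm@[0,0,.155]
    a=np.degrees(np.arctan2(Rm[1,0],Rm[0,0]))
    print("t",round(st["time"],2),"grasp",g,"toolx deg",round(a,2),"tilt",np.degrees(np.arccos(-Rm[2,2])).round(2),"w",round(st["gripper_width"],4),"F",st["wrist_force"],"j6",st["joints"][5].round(2))
    if P is not None: print("  shift tool",Rm.T@(np.array(P)-g), "yaw",None if ang is None else round((a-ang+90)%180-90,2))
def snap(f):
    st=r.read_state(); im=eyes.read_camera("wrist"); cv2.imwrite(f,im[:,:,::-1]); E=ext("wrist",st); np.save(f[:-4],E); return im,E
E
M='{"claw":[1,1,1,1,1,1,1,1,1,1],"xyz":[[-0.0198,-0.0257,0],[-0.0198,-0.0257,0],[-0.0198,-0.0257,0],[-0.0198,-0.0257,0],[-0.0198,-0.0257,0],[-0.0198,-0.0257,0],[-0.0198,-0.0257,0],[-0.0198,-0.0257,0],[-0.0198,-0.0257,0],[-0.0198,-0.0257,0]],"yaw":[0,0,0,0,0,0,0,0,0,0]}'
python3 -m crank '{"claw":[1,1,1,1,1,1,1,1,1,1],"xyz":[[-0.0198,-0.0257,0],[-0.0198,-0.0257,0],[-0.0198,-0.0257,0],[-0.0198,-0.0257,0],[-0.0198,-0.0257,0],[-0.0198,-0.0257,0],[-0.0198,-0.0257,0],[-0.0198,-0.0257,0],[-0.0198,-0.0257,0],[-0.0198,-0.0257,0]],"yaw":[0,0,0,0,0,0,0,0,0,0]}' 40
python3 -c "from h import *; go((.53,.03,.249),-82)"
```

```text
time: 0.93
ee_pos: [0.3436, -0.2336, 0.4045]
eef_rot: [2.532, -1.86, -0.0]
wrist_force: [1.0, -1.0, -0.5]
gripper_width: 0.0849
t 0.93 grasp [ 0.3436 -0.2336  0.2495] toolx deg -72.6 tilt 0.01 w 0.0849 F [ 1.0026 -1.0331 -0.4527] j6 0.58
  shift tool [-0.1958 -0.2567  0.0005] yaw 9.4
```

```bash
python3 -m crank '{"claw":[1,1,1,1,1,1,1,1,1,1],"xyz":[[-0.0196,-0.0257,0],[-0.0196,-0.0257,0],[-0.0196,-0.0257,0],[-0.0196,-0.0257,0],[-0.0196,-0.0257,0],[-0.0196,-0.0257,0],[-0.0196,-0.0257,0],[-0.0196,-0.0257,0],[-0.0196,-0.0257,0],[-0.0196,-0.0257,0]],"yaw":[0,0,0,0,0,0,0,0,0,0]}' >/dev/null
python3 -m crank '{"claw":[1,1,1,1],"xyz":[[0,0,0],[0,0,0],[0,0,0],[0,0,0]],"yaw":[4.7,4.7,0,0]}'
python3 - <<'E'
from h import *
go(None); im,E=snap("pics/w1.png"); print(E[:3,3])
E
```

```text
time: 2.1
ee_pos: [0.5297, 0.0288, 0.4043]
eef_rot: [2.373, -2.058, -0.001]
wrist_force: [-0.3, 1.0, 0.4]
gripper_width: 0.0848
t 2.1 grasp [0.5295 0.0287 0.2493] toolx deg -81.86 tilt 0.05 w 0.0848 F [-0.2957  0.9842  0.3996] j6 1.41
[0.61   0.0403 0.3727]
```

View pics/w1.png

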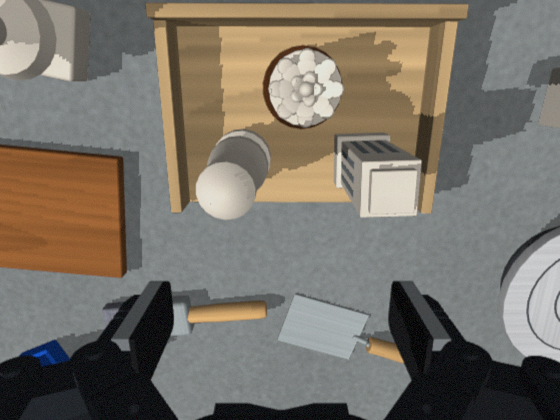

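The wrist view shows the baluster dome at (226,190), the pilaster cap centre at (394,191), the rosette bud at (304,88) inside the dark rest ring, and the board on the left with edge x≈125.

```bash
python3 - <<'E'
from h import *
E=np.load("pics/w1.npy"); w=cv2.imread("pics/w1.png")
def T(nm,a,b,c):
    p,e=tri(ray("top",a),ray("scene",b),ray("wrist",c,E)); p2,e2=tri(ray("top",a),ray("wrist",c,E)); print(nm,p,"gap",round(e,4),"| top+wrist",p2,round(e2,4))
T("pil cap",(261,157.5),(303.5,233.2),(394,191.5))
T("bal dome",(210.3,163),(352.3,208),(226,190))
T("rosette bud",(233,140.5),(341.5,262),(304.5,88))
hsv=cv2.cvtColor(w,cv2.COLOR_BGR2HSV)
print(hsv[60:90:10,266],hsv[127,303],hsv[100,200])
m=((hsv[...,2]<75)&(hsv[...,1]>90)).astype(np.uint8)*255; m[:,:255]=0;m[:,352:]=0;m[:42]=0;m[133:]=0
# fill: largest enclosed outline of non-floor pixels around the drum
g=((hsv[...,1]<75)|(m>0)).astype(np.uint8)*255; g[:,:255]=0;g[:,352:]=0;g[:42]=0;g[133:]=0
c=max(cv2.findContours(cv2.morphologyEx(g,cv2.MORPH_OPEN,np.ones((3,3))),0,2)[0],key=cv2.contourArea)
e=cv2.minEnclosingCircle(c); print("rest circ",e,cv2.boundingRect(c),plane("wrist",e[0],.018,E))
# pilaster cap edges by minAreaRect of bright face
b=((hsv[...,2]>165)&(hsv[...,1]<50)).astype(np.uint8)*255
b=cv2.morphologyEx(b,cv2.MORPH_OPEN,np.ones((3,3)))
for k in cv2.findContours(b,0,2)[0]:
    if cv2.contourArea(k)>500: print("bright",cv2.minAreaRect(k))
for n,v in (("foot TL",(335,135)),("foot BL",(337,190)),("foot TR",(388,134))): print(n,plane("wrist",v,.02,E))
print("neighbour bust base",plane("wrist",(85,5),.0,E),plane("wrist",(85,80),.0,E))
print("board corners",[plane("wrist",v,.015,E)[:2] for v in((123,156),(121,276))],[plane("top",v,.015)[:2] for v in((70,180),(163,179),(165,234),(69,234))])
E
```

```text
pil cap [ 0.5514 -0.0434  0.1296] gap 0.001 | top+wrist [ 0.5511 -0.0432  0.1311] 0.0008
bal dome [0.5359 0.0675 0.1285] gap 0.0013 | top+wrist [0.5355 0.067  0.1271] 0.0001
rosette bud [0.606  0.0217 0.0543] gap 0.0014 | top+wrist [0.6066 0.0217 0.0503] 0.0012
[[ 18 100 206]
 [ 15 114 125]
 [ 11 165  74]] [11 43 83] [ 17 101 134]
rest circ ((303.4154357910156, 87.3839111328125), 41.05243682861328) (267, 48, 77, 80) [0.6071 0.0196 0.018 ]
bright ((322.52276611328125, 327.4194641113281), (79.09764862060547, 47.13224411010742), 15.780754089355469)
bright ((544.0, 304.5), (85.0, 30.0), 90.0)
bright ((531.0, 298.0), (124.0, 56.0), 90.0)
bright ((220.70001220703125, 192.39999389648438), (57.6905517578125, 48.299068450927734), 63.43495178222656)
bright ((390.01556396484375, 188.51467895507812), (55.429100036621094, 61.66865539550781), 88.26429748535156)
bright ((303.94482421875, 86.0776596069336), (72.26993560791016, 72.53661346435547), 72.25532531738281)
bright ((19.0, 57.0), (34.0, 38.0), 90.0)
foot TL [ 0.5699 -0.0158  0.02  ]
foot BL [ 0.5182 -0.0276  0.02  ]
foot TR [ 0.5777 -0.0641  0.02  ]
neighbour bust base [0.6481 0.2201 0.    ] [0.5847 0.2215 0.    ]
board corners [array([0.5212, 0.1799]), array([0.3912, 0.1808])] [array([0.5062, 0.4039]), array([0.5158, 0.1864]), array([0.3856, 0.1752]), array([0.3791, 0.3972])]
```

```bash
python3 -c "
from h import *
go((.5357,.0674,.249),-82);go((.5357,.0674,.106),-82)"
```

```text
t 2.15 grasp [0.5295 0.0286 0.2495] toolx deg -81.87 tilt 0.02 w 0.0855 F [-0.2251 -0.6273 -0.0919] j6 1.41
  shift tool [-0.0376 -0.0116  0.0005] yaw 0.13
t 2.15 grasp [0.5295 0.0286 0.2495] toolx deg -81.87 tilt 0.02 w 0.0855 F [-0.2251 -0.6273 -0.0919] j6 1.41
  shift tool [-0.0376 -0.0117  0.1435] yaw 0.13
```

```bash
python3 -m crank '{"claw":[1,1,1,1,1,1,1,1,1],"xyz":[[-0.019,-0.006,0],[-0.0186,-0.0057,0],[0,0,0.03],[0,0,0.03],[0,0,0.03],[0,0,0.025],[0,0,0.018],[0,0,0.01],[0,0,0]],"yaw":[0,0,0,0,0,0,0,0,0]}' 40
python3 -m crank '{"claw":[0.3,0.3,0.2,0.2,0.2,0.2,0.2,0.2],"xyz":[[0,0,0],[0,0,0],[0,0,0],[0,0,0],[0,0,0],[0,0,0],[0,0,0],[0,0,0]],"yaw":[0,0,0,0,0,0,0,0]}' 40
python3 -c "
from h import *
go((.45,.34,.185),None)"
```

```text
time: 2.9
ee_pos: [0.5354, 0.0673, 0.2593]
eef_rot: [2.37, -2.058, -0.005]
wrist_force: [-1.7, -0.2, -0.2]
gripper_width: 0.0855
time: 3.57
ee_pos: [0.5364, 0.0675, 0.2632]
eef_rot: [-2.37, 2.06, -0.003]
wrist_force: [-0.9, -1.4, 6.9]
gripper_width: 0.039
t 3.57 grasp [0.5368 0.0675 0.1082] toolx deg -81.99 tilt 0.15 w 0.039 F [-0.9062 -1.361   6.8886] j6 1.49
  shift tool [-0.2819  0.0478 -0.077 ] yaw None
```

```bash
python3 -m crank '{"claw":[0.2,0.2,0.2,0.2,0.2],"xyz":[[0,0,-0.01],[0,0,-0.02],[0,0,-0.025],[0,0,-0.02],[0,0,0]],"yaw":[0,0,0,0,0]}' 40
python3 -m crank '{"claw":[0.2,0.2,0.2,0.2,0.2,0.2,0.2,0.2,0.2,0.2],"xyz":[[-0.015,0.003,0],[-0.027,0.0045,0],[-0.033,0.0055,0],[-0.034,0.0055,0],[-0.034,0.0055,0],[-0.034,0.0055,0],[-0.034,0.0055,0],[-0.034,0.0055,0],[-0.022,0.004,0],[-0.015,0.003,0]],"yaw":[0,0,0,0,0,0,0,0,0,0]}'
python3 -m crank '{"claw":[0.2,0.2],"xyz":[[0,0,0],[0,0,0]],"yaw":[0,0]}'
python3 - <<'E'
from h import *
go((.45,.34,.1105)); im,E=snap("pics/w2.png")
E
```

```text
time: 3.98
ee_pos: [0.5365, 0.0677, 0.3416]
eef_rot: [-2.367, 2.057, -0.008]
wrist_force: [-0.0, -0.6, -3.1]
gripper_width: 0.0389
time: 4.82
ee_pos: [0.4483, 0.3424, 0.3348]
eef_rot: [2.372, -2.056, -0.002]
wrist_force: [0.1, -0.0, -3.1]
gripper_width: 0.0392
time: 4.98
ee_pos: [0.4492, 0.3406, 0.335]
eef_rot: [2.371, -2.057, -0.001]
wrist_force: [-0.1, -0.5, -2.3]
gripper_width: 0.0389
t 4.98 grasp [0.4489 0.3404 0.18  ] toolx deg -81.9 tilt 0.16 w 0.0389 F [-0.113  -0.4645 -2.3145] j6 2.01
  shift tool [ 0.0004 -0.0012  0.0695] yaw None
```

View pics/w2.png

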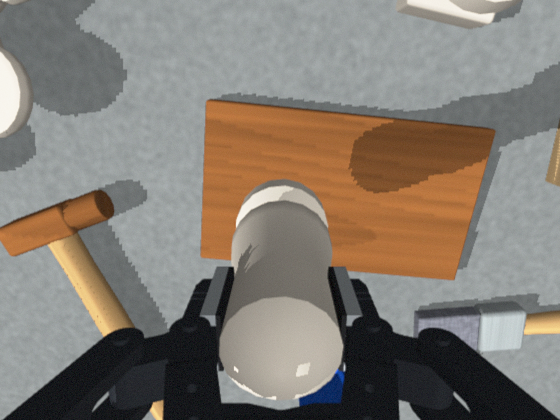

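The gripped baluster hangs over the board, whose corners are at (207,100), (493,129), (457,278) and (201,257).

```bash
python3 - <<'E'
from h import *
E=np.load("pics/w2.npy")
q=np.array([plane("wrist",v,.015,E)[:2] for v in((207,100),(493,129),(457,278),(201,257))]); print(q,q.mean(0))
t=np.array([plane("top",v,.015)[:2] for v in((69.5,179.5),(163.5,178.5),(165,234.5),(69,235))]);print(t.mean(0))
E
```

```text
[[0.5082 0.4034]
 [0.5174 0.1889]
 [0.3913 0.1793]
 [0.3805 0.3984]] [0.4493 0.2925]
[0.4464 0.2907]
```

```bash
python3 -m crank '{"claw":[0.2,0.2,0.2,0.2,0.2,0.2,0.2],"xyz":[[0,0,0.02],[0,0,0.02],[0,0,0.015],[0,0,0.008],[0,0,0.004],[0,0,0.002],[0,0,0]],"yaw":[0,0,0,0,0,0,0]}'
python3 -c "
from h import *
go((.45,.34,.1105))"
```

```text
time: 5.62
ee_pos: [0.45, 0.34, 0.2681]
eef_rot: [-2.37, 2.061, -0.0]
wrist_force: [-0.3, 0.3, -3.3]
gripper_width: 0.0392
t 5.62 grasp [0.4501 0.34   0.1131] toolx deg -82.03 tilt 0.03 w 0.0392 F [-0.3245  0.2726 -3.3422] j6 2.01
  shift tool [-0.      0.0001  0.0026] yaw None
```

```bash
python3 -m crank '{"claw":[0.2,0.2,0.2],"xyz":[[0,0,0.001],[0,0,0.001],[0,0,0]],"yaw":[0,0,0]}'
python3 -c "
from h import *
go(None)"
```

```text
time: 5.87
ee_pos: [0.4498, 0.3403, 0.2663]
eef_rot: [-2.37, 2.06, -0.001]
wrist_force: [0.7, 0.3, -2.2]
gripper_width: 0.0388
t 5.87 grasp [0.45   0.3404 0.1113] toolx deg -81.99 tilt 0.07 w 0.0388 F [ 0.678   0.2601 -2.1779] j6 2.01
```

```bash
python3 -m crank '{"claw":[0.2,0.2,0.5,0.7,0.9,1,1,1,1,1],"xyz":[[0,0,0.001],[0,0,0],[0,0,0],[0,0,0],[0,0,0],[0,0,-0.015],[0,0,-0.025],[0,0,-0.025],[0,0,-0.025],[0,0,0]],"yaw":[0,0,0,0,0,0,0,0,0,0]}'
python3 - <<'E'
from h import *
go((.551,-.0433,.205),-82); im,E=snap("pics/w3.png")
E
```

```text
time: 6.7
ee_pos: [0.4501, 0.3406, 0.3608]
eef_rot: [-2.364, 2.055, -0.004]
wrist_force: [0.1, -0.6, 0.7]
gripper_width: 0.0855
t 6.7 grasp [0.4514 0.3414 0.2058] toolx deg -81.99 tilt 0.55 w 0.0855 F [ 0.1194 -0.5944  0.7375] j6 2.01
  shift tool [ 0.3948 -0.045  -0.0004] yaw 0.01
```

View pics/w3.png

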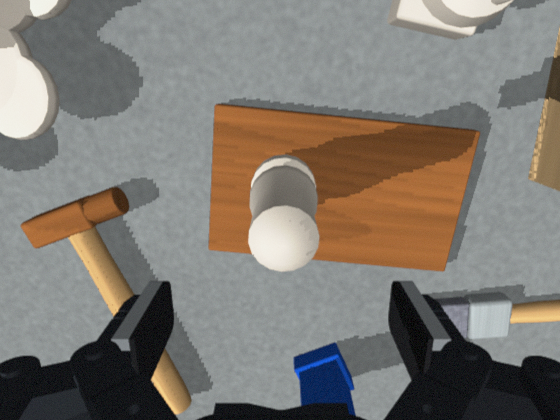

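The baluster stands on the left half of the board, dome at (284,240).

```bash
python3 -m crank '{"claw":[1,1,1,1,1,1,1,1,1,1],"xyz":[[0.02,-0.0023,0],[0.0347,-0.004,0],[0.0347,-0.004,0],[0.0347,-0.004,0],[0.0347,-0.004,0],[0.0347,-0.004,0],[0.0347,-0.004,0],[0.0347,-0.004,0],[0.0347,-0.004,0],[0.0347,-0.004,0]],"yaw":[0,0,0,0,0,0,0,0,0,0]}' >/dev/null
python3 -m crank '{"claw":[1,1,1,1,1],"xyz":[[0.0347,-0.004,0],[0.0177,-0.002,0],[0.01,-0.0007,0],[0,0,0],[0,0,0]],"yaw":[0,0,0,0,0]}'
python3 -c "
from h import *
go((.551,-.0433,.104),-82)"
```

```text
time: 8.0
ee_pos: [0.5492, -0.0439, 0.3539]
eef_rot: [2.371, -2.061, -0.002]
wrist_force: [-0.1, 1.0, -0.2]
gripper_width: 0.0859
t 8.0 grasp [ 0.549  -0.0438  0.1989] toolx deg -82.0 tilt 0.08 w 0.0859 F [-0.0672  0.9682 -0.2453] j6 1.28
  shift tool [-0.0001 -0.0022  0.0949] yaw -0.0
```

```bash
python3 -m crank '{"claw":[1,1,1,1,1,1,1],"xyz":[[0,-0.002,0.02],[0,0,0.025],[0,0,0.022],[0,0,0.017],[0,0,0.0075],[0,0,0.0035],[0,0,0]],"yaw":[0,0,0,0,0,0,0]}'
python3 -m crank '{"claw":[0.3,0.3,0.2,0.2,0.2,0.2,0.2,0.2],"xyz":[[0,0,0],[0,0,0],[0,0,0],[0,0,0],[0,0,0],[0,0,0],[0,0,0],[0,0,0]],"yaw":[0,0,0,0,0,0,0,0]}' 40
python3 -c "
from h import *
go((.45,.24,.175),None)"
python3 -m crank '{"claw":[0.2,0.2,0.2,0.2,0.2],"xyz":[[0,0,-0.01],[0,0,-0.02],[0,0,-0.025],[0,0,-0.02],[0,0,0]],"yaw":[0,0,0,0,0]}' 40
python3 -c "
from h import *
go((.45,.24,.175),None)"
```

```text
time: 8.58
ee_pos: [0.5512, -0.0431, 0.2596]
eef_rot: [2.372, -2.059, -0.001]
wrist_force: [-0.1, -0.6, -0.7]
gripper_width: 0.0853
time: 9.25
ee_pos: [0.5515, -0.044, 0.2608]
eef_rot: [-2.37, 2.06, -0.002]
wrist_force: [-0.7, 1.9, 5.8]
gripper_width: 0.0401
t 9.25 grasp [ 0.5518 -0.044   0.1058] toolx deg -81.99 tilt 0.11 w 0.0401 F [-0.7185  1.8971  5.8394] j6 1.28
  shift tool [-0.2954  0.0611 -0.0695] yaw None
time: 9.67
ee_pos: [0.5517, -0.0442, 0.3395]
eef_rot: [-2.368, 2.059, -0.01]
wrist_force: [1.0, 1.1, -1.4]
gripper_width: 0.0404
t 9.67 grasp [ 0.5528 -0.0444  0.1845] toolx deg -82.0 tilt 0.41 w 0.0404 F [ 1.0023  1.1426 -1.4062] j6 1.28
  shift tool [-0.296   0.0623  0.0084] yaw None
```

```bash
python3 -m crank '{"claw":[0.2,0.2,0.2,0.2,0.2,0.2,0.2,0.2,0.2,0.2],"xyz":[[-0.016,0.003,0],[-0.03,0.0062,0],[-0.034,0.007,0],[-0.034,0.007,0],[-0.034,0.007,0],[-0.034,0.007,0],[-0.034,0.007,0],[-0.034,0.007,0],[-0.03,0.0062,0],[-0.016,0.0046,0]],"yaw":[0,0,0,0,0,0,0,0,0,0]}'
python3 -m crank '{"claw":[0.2,0.2,0.2,0.2,0.2,0.2],"xyz":[[0,0,0],[0,0,0],[0,0,0.02],[0,0,0.02],[0,0,0.015],[0,0,0]],"yaw":[0,0,0,0,0,0]}'
python3 -c "
from h import *
go((.45,.24,.1088),None)"
```

```text
time: 10.5
ee_pos: [0.4471, 0.2429, 0.3329]
eef_rot: [2.372, -2.057, -0.003]
wrist_force: [-1.0, 0.0, -2.2]
gripper_width: 0.0399
time: 11.0
ee_pos: [0.4481, 0.2389, 0.2752]
eef_rot: [2.364, -2.058, -0.004]
wrist_force: [0.9, 0.3, -3.8]
gripper_width: 0.0397
t 11.0 grasp [0.447  0.2383 0.1202] toolx deg -82.09 tilt 0.45 w 0.0397 F [ 0.9248  0.2742 -3.771 ] j6 1.85
  shift tool [-0.0013 -0.0033  0.0114] yaw None
```

```bash
python3 -m crank '{"claw":[0.2,0.2,0.2,0.2],"xyz":[[0,0,0.006],[0,0,0.003],[0,0,0],[0,0,0]],"yaw":[0,0,0,0]}'
python3 -m crank '{"claw":[0.2,0.2],"xyz":[[0,0,0.001],[0,0,0]],"yaw":[0,0]}'
```

```text
time: 11.33
ee_pos: [0.4489, 0.2403, 0.2713]
eef_rot: [-2.37, 2.061, -0.001]
wrist_force: [0.2, 0.4, -3.1]
gripper_width: 0.0401
time: 11.5
ee_pos: [0.4487, 0.2405, 0.2701]
eef_rot: [-2.371, 2.06, -0.001]
wrist_force: [0.4, 0.0, -2.1]
gripper_width: 0.0399
```

```bash
python3 -m crank '{"claw":[0.2,0.2,0.2,0.2,0.2],"xyz":[[0,0,0.002],[0,0,0.002],[0,0,0.001],[0,0,0],[0,0,0]],"yaw":[0,0,0,0,0]}'
python3 -m crank '{"claw":[0.2,0.2],"xyz":[[0,0,0.001],[0,0,0]],"yaw":[0,0]}'
```

```text
time: 11.92
ee_pos: [0.4486, 0.2404, 0.2645]
eef_rot: [2.371, -2.061, -0.0]
wrist_force: [-0.3, -0.6, -2.0]
gripper_width: 0.0395
time: 12.08
ee_pos: [0.4487, 0.2405, 0.2638]
eef_rot: [-2.371, 2.061, -0.0]
wrist_force: [-0.5, 0.4, -1.0]
gripper_width: 0.04
```

```bash
python3 -m crank '{"claw":[0.2,0.2,0.5,0.7,0.9,1,1,1,1,1],"xyz":[[0,0,0.001],[0,0,0],[0,0,0],[0,0,0],[0,0,0],[0,0,-0.015],[0,0,-0.03],[0,0,-0.03],[0,0,-0.025],[0,0,0]],"yaw":[0,0,0,0,0,0,0,0,0,0]}'
python3 - <<'E'
from h import *
go((.6065,.021,.205),-82); im,E=snap("pics/w4.png")
E
```

```text
time: 12.92
ee_pos: [0.4491, 0.2407, 0.3689]
eef_rot: [-2.364, 2.055, -0.007]
wrist_force: [1.4, 0.5, 1.0]
gripper_width: 0.0852
t 12.92 grasp [0.4506 0.2413 0.2139] toolx deg -81.99 tilt 0.58 w 0.0852 F [1.4323 0.5378 1.0376] j6 1.85
  shift tool [ 0.2399 -0.1237  0.0094] yaw 0.01
```

View pics/w4.png

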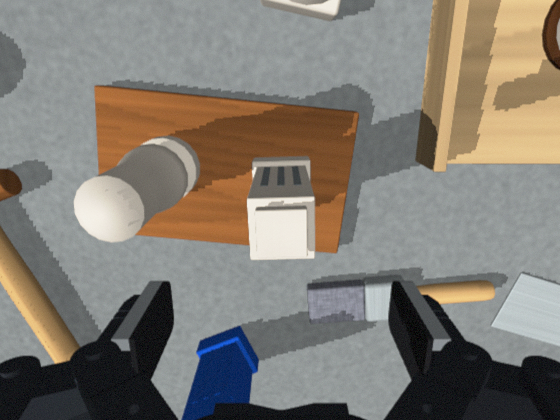

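Both tall casts stand upright on the board: baluster dome (108,210), pilaster cap (281,232).

```bash
python3 -m crank '{"claw":[1,1,1,1,1,1,1,1,1,1],"xyz":[[0.017,-0.0087,0],[0.0287,-0.015,0],[0.0287,-0.015,0],[0.0287,-0.015,0],[0.0287,-0.015,0],[0.0287,-0.015,0],[0.0287,-0.015,0],[0.0287,-0.015,0],[0.022,-0.01,0],[0,0,0]],"yaw":[0,0,0,0,0,0,0,0,0,0]}' >/dev/null
python3 -m crank '{"claw":[1,1],"xyz":[[0,0,0],[0,0,0]],"yaw":[0,0]}'
python3 -c "
from h import *
go((.6065,.021,.040),-82)"
```

```text
time: 13.97
ee_pos: [0.6043, 0.0205, 0.3615]
eef_rot: [2.37, -2.06, -0.003]
wrist_force: [-0.7, 0.7, -0.7]
gripper_width: 0.0855
t 13.97 grasp [0.604  0.0205 0.2065] toolx deg -81.99 tilt 0.11 w 0.0855 F [-0.6909  0.6634 -0.738 ] j6 1.4
  shift tool [-0.0001 -0.0028  0.1665] yaw 0.01
```

```bash
python3 -m crank '{"claw":[1,1,1,1,1,1,1,1,1],"xyz":[[0,-0.0028,0.02],[0,0,0.03],[0,0,0.03],[0,0,0.03],[0,0,0.025],[0,0,0.015],[0,0,0.01],[0,0,0.0055],[0,0,0]],"yaw":[0,0,0,0,0,0,0,0,0]}'
python3 -m crank '{"claw":[0.6,0.5,0.4,0.4,0.4,0.4,0.4],"xyz":[[0,0,0],[0,0,0],[0,0,0],[0,0,0],[0,0,0],[0,0,0],[0,0,0]],"yaw":[0,0,0,0,0,0,0]}' 30
python3 -c "
from h import *
go((.4475,-.2935,.15),-82)"
```

```text
time: 14.72
ee_pos: [0.6069, 0.0212, 0.1965]
eef_rot: [2.371, -2.059, -0.001]
wrist_force: [0.7, -1.2, -0.4]
gripper_width: 0.0856
time: 15.3
ee_pos: [0.6078, 0.0205, 0.1991]
eef_rot: [-2.37, 2.06, -0.004]
wrist_force: [-1.1, 0.6, 6.8]
gripper_width: 0.0592
t 15.3 grasp [0.6083 0.0205 0.0441] toolx deg -81.99 tilt 0.18 w 0.0592 F [-1.1076  0.6437  6.7973] j6 1.4
  shift tool [ 0.2886  0.2026 -0.1064] yaw 0.01
```

```bash
python3 -m crank '{"claw":[0.4,0.4,0.4,0.4,0.4,0.4,0.4],"xyz":[[0,0,-0.01],[0,0,-0.02],[0,0,-0.025],[0,0,-0.025],[0,0,-0.02],[0,0,-0.01],[0,0,0]],"yaw":[0,0,0,0,0,0,0]}' 30
python3 -c "
from h import *
snap('pics/w5.png');go((.4475,-.2935,.15),-82)"
python3 -m crank '{"claw":[0.4,0.4,0.4,0.4,0.4,0.4,0.4,0.4,0.4,0.4],"xyz":[[0.015,0.0105,0],[0.025,0.0175,0],[0.0265,0.0185,0],[0.0265,0.0185,0],[0.0265,0.0185,0],[0.0265,0.0185,0],[0.0265,0.0185,0],[0.0265,0.0185,0],[0.0265,0.0185,0],[0.0265,0.0185,0]],"yaw":[0,0,0,0,0,0,0,0,0,0]}' >/dev/null
python3 -m crank '{"claw":[0.4,0.4,0.4,0.4],"xyz":[[0.025,0.0175,0],[0.014,0.0105,0],[0,0,0],[0,0,0]],"yaw":[0,0,0,0]}'
python3 -c "
from h import *
snap('pics/w6.png');go((.4475,-.2935,.071),-82)"
```

```text
time: 15.88
ee_pos: [0.6076, 0.0204, 0.3105]
eef_rot: [-2.369, 2.059, -0.006]
wrist_force: [0.1, 0.1, -0.9]
gripper_width: 0.0589
t 15.93 grasp [0.6076 0.0204 0.153 ] toolx deg -82.0 tilt 0.11 w 0.0591 F [ 0.2    -0.018  -1.3168] j6 1.4
  shift tool [0.2886 0.2023 0.0028] yaw 0.0
time: 17.1
ee_pos: [0.4452, -0.2965, 0.3053]
eef_rot: [-2.369, 2.063, 0.005]
wrist_force: [0.2, 0.9, -0.4]
gripper_width: 0.0592
t 17.15 grasp [ 0.4454 -0.2955  0.1506] toolx deg -82.03 tilt 0.16 w 0.059 F [ 0.7915  1.1529 -0.869 ] j6 0.78
  shift tool [-0.0015 -0.0025  0.0796] yaw -0.03
```

View pics/w6.png

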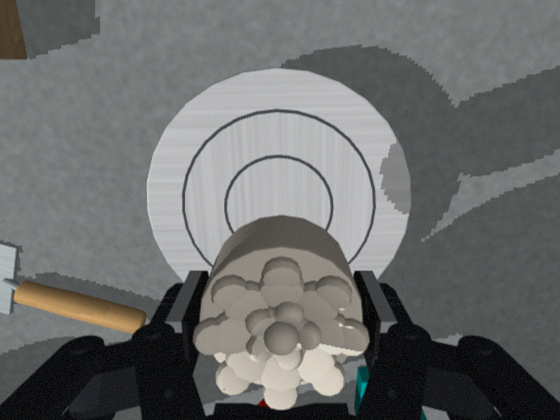

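View pics/w5.png

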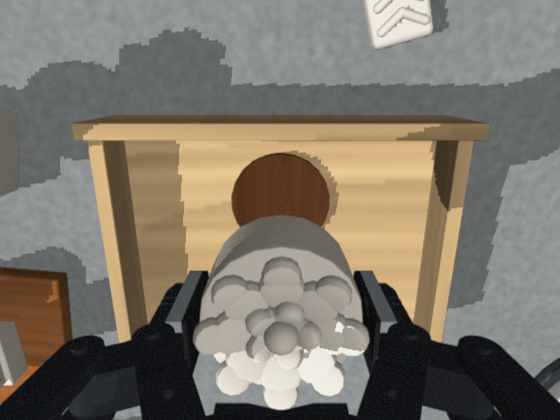

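w6 shows the turntable rings centred near (279,205) with the held rosette below them. w5 shows the empty rest, centre about (281,201) and 97 px across.

```bash
python3 - <<'E'
from h import *
def ring(f,z,edge,pts=None):
    E=np.load(f); P=np.array([plane("wrist",v,z,E)[:2] for v in edge])
    A=np.c_[2*P,np.ones(len(P))]; s=np.linalg.lstsq(A,(P**2).sum(1),rcond=None)[0]
    print(f,"centre",s[:2],"radius",np.sqrt(s[2]+s[0]**2+s[1]**2))
ring("pics/w6.npy",.045,[(280,69),(147,195),(410,192)])
ring("pics/w6.npy",.045,[(279,110),(183,203),(375,203)])
ring("pics/w6.npy",.045,[(279,156),(225.5,206),(331.5,206)])
ring("pics/w5.npy",.018,[(281,153),(232,201),(329.5,201)])
E=np.load("pics/w6.npy"); print(plane("wrist",(278.7,206),.045,E))
E
python3 - <<'E'
from h import *
w=cv2.imread("pics/w5.png"); h=cv2.cvtColor(w,cv2.COLOR_BGR2HSV); E=np.load("pics/w5.npy")
m=((h[...,0]<14)&(h[...,1]>130)&(h[...,2]<130)).astype(np.uint8)*255; m[:140]=0; m[215:]=0; m[:,:200]=0; m[:,360:]=0
c=max(cv2.findContours(m,0,1)[0],key=cv2.contourArea)[:,0]; c=c[c[:,1]<205]
P=np.array([plane("wrist",v,.018,E)[:2] for v in c.astype(float)]); A=np.c_[2*P,np.ones(len(P))]; s=np.linalg.lstsq(A,(P**2).sum(1),rcond=None)[0]; print("rest",s[:2],np.sqrt(s[2]+s[0]**2+s[1]**2),len(P))
E
```

```text
pics/w6.npy centre [ 0.4485 -0.2937] radius 0.08339948052463907
pics/w6.npy centre [ 0.4482 -0.2941] radius 0.061085524896294575
pics/w6.npy centre [ 0.4483 -0.2938] radius 0.033792238051376454
pics/w5.npy centre [0.6076 0.0203] radius 0.035262241121543414
[ 0.4499 -0.2937  0.045 ]
rest [0.6077 0.0207] 0.03435091871395183 149
```

```bash
python3 -m crank '{"claw":[0.4,0.4,0.4,0.4,0.4,0.4,0.4,0.4],"xyz":[[-0.001,-0.003,0.02],[0,0,0.02],[0,0,0.018],[0,0,0.01],[0,0,0.005],[0,0,0.002],[0,0,0],[0,0,0]],"yaw":[0,0,0,0,0,0,0,0]}'
python3 -c "
from h import *
go((.4483,-.2938,.071),-82)"
```

```text
time: 17.82
ee_pos: [0.449, -0.2947, 0.2333]
eef_rot: [-2.371, 2.061, -0.003]
wrist_force: [0.0, 0.1, -0.8]
gripper_width: 0.0592
t 17.82 grasp [ 0.4492 -0.2949  0.0783] toolx deg -81.98 tilt 0.1 w 0.0592 F [ 0.0161  0.0891 -0.8079] j6 0.78
  shift tool [-0.0012  0.0008  0.0073] yaw 0.02
```

```bash
python3 -m crank '{"claw":[0.4,0.4,0.4,0.4,0.4],"xyz":[[0,0,0.003],[0,0,0.002],[0,0,0.0015],[0,0,0],[0,0,0]],"yaw":[0,0,0,0,0]}'
python3 -m crank '{"claw":[0.4,0.4,0.4],"xyz":[[0,0,0.001],[0,0,0],[0,0,0]],"yaw":[0,0,0]}'
```

```text
time: 18.23
ee_pos: [0.4487, -0.2948, 0.2261]
eef_rot: [2.371, -2.061, 0.001]
wrist_force: [-1.0, 0.6, 1.8]
gripper_width: 0.0592
time: 18.48
ee_pos: [0.4487, -0.2948, 0.2261]
eef_rot: [2.371, -2.061, 0.001]
wrist_force: [-5.9, 2.8, 8.6]
gripper_width: 0.0592
```

```bash
python3 -m crank '{"claw":[0.7,0.8,0.9,1,1,1,1,1,1],"xyz":[[0,0,0],[0,0,0],[0,0,0],[0,0,-0.015],[0,0,-0.025],[0,0,-0.03],[0,0,-0.03],[0,0,-0.02],[0,0,0]],"yaw":[0,0,0,0,0,0,0,0,0]}'
python3 -c "
from h import *
go((.57,-.24,.2),None)"
```

```text
time: 19.23
ee_pos: [0.4491, -0.295, 0.3501]
eef_rot: [-2.371, 2.061, -0.014]
wrist_force: [0.5, -0.6, 0.8]
gripper_width: 0.0851
t 19.23 grasp [ 0.4502 -0.2959  0.1951] toolx deg -81.99 tilt 0.52 w 0.0851 F [ 0.5353 -0.6159  0.8353] j6 0.78
  shift tool [-0.0386 -0.1264 -0.0044] yaw None
```

```bash
python3 -m crank '{"claw":[1,1,1,1,1,1,1,1],"xyz":[[-0.006,-0.02,0],[-0.009,-0.03,0],[-0.01,-0.032,0],[-0.008,-0.027,0],[-0.0056,-0.0174,0],[0,0,0],[0,0,0],[0,0,0]],"yaw":[0,0,0,0,0,0,0,0]}'
python3 -c "
from h import *
go(None);snap('pics/w7.png')"
```

```text
time: 19.9
ee_pos: [0.568, -0.2392, 0.3438]
eef_rot: [2.37, -2.061, -0.002]
wrist_force: [-0.3, -0.2, 1.5]
gripper_width: 0.0854
t 19.9 grasp [ 0.5678 -0.2391  0.1888] toolx deg -82.01 tilt 0.08 w 0.0854 F [-0.3415 -0.1943  1.5276] j6 0.97
```

View pics/w7.png

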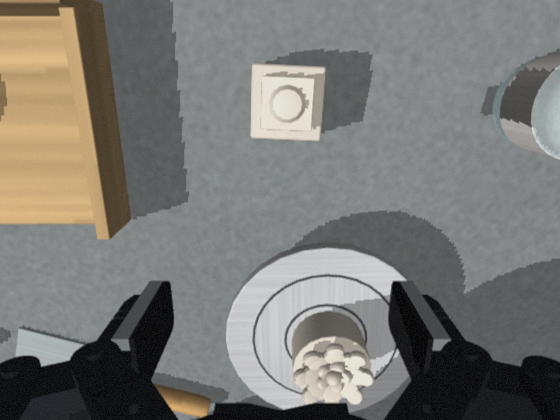

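The boss is at (287,103) with outline corners (252,65), (325,67), (322,140) and (251,138). The rosette stands on the wheel inside the inner ring.

```bash
python3 - <<'E'
from h import *
E=np.load("pics/w7.npy")
q=np.array([plane("wrist",v,.034,E)[:2] for v in((252,65),(325.5,66.5),(322,140),(251,138.5))]); print(q,q.mean(0))
for a,b in((0,1),(3,2),(1,2),(0,3)):
    d=q[b]-q[a]; print(np.linalg.norm(d),np.degrees(np.arctan2(d[1],d[0])))
print(tri(ray("wrist",(287.5,103),E),ray("top",(343,134.3))), tri(ray("wrist",(287.5,103),E),ray("scene",(227,323.5))), plane("wrist",(287.5,103),.046,E))
print("rosette bud",tri(ray("wrist",(332,379),E),ray("wrist",(332,379),E))[0]) if 0 else print("ros",plane("wrist",(332,379),.09,E))
go((.633,-.235,.0255),None)
E
```

```text
[[ 0.6555 -0.2066]
 [ 0.6615 -0.2569]
 [ 0.6115 -0.2632]
 [ 0.6054 -0.2116]] [ 0.6335 -0.2346]
0.05063639579911014 -83.14735119449462
0.051937359269730435 -83.24257633206896
0.05040041858520693 -172.79002589065956
0.0503227907349664 -174.2706990638424
(array([ 0.6336, -0.2355,  0.0395]), np.float64(0.00134849910439848)) (array([ 0.6348, -0.2328,  0.0475]), np.float64(0.0013776795708622573)) [ 0.6345 -0.2342  0.046 ]
ros [ 0.4485 -0.2934  0.09  ]
t 19.95 grasp [ 0.5676 -0.2394  0.1892] toolx deg -82.04 tilt 0.05 w 0.0857 F [0.7967 0.6131 0.8731] j6 0.97
  shift tool [ 0.0047 -0.0655  0.1636] yaw None
```

```bash
python3 -m crank '{"claw":[1,1,1,1,1,1,1,1,1,1],"xyz":[[0.0014,-0.022,0],[0.0016,-0.023,0],[0.0014,-0.0214,0],[0,0,0],[0,0,0.02],[0,0,0.03],[0,0,0.03],[0,0,0.03],[0,0,0.02],[0,0,0]],"yaw":[0,0,1.1,0,0,0,0,0,0,0]}'
python3 -m crank '{"claw":[1,1],"xyz":[[0,0,0],[0,0,0]],"yaw":[0,0]}'
python3 -c "
from h import *
go((.634,-.2346,.0255),-83.1)"
```

```text
time: 20.78
ee_pos: [0.6324, -0.2343, 0.2087]
eef_rot: [2.347, -2.083, -0.015]
wrist_force: [-0.8, -0.3, -1.4]
gripper_width: 0.0856
time: 20.95
ee_pos: [0.6348, -0.2347, 0.2172]
eef_rot: [-2.35, 2.084, -0.005]
wrist_force: [0.4, -1.0, 0.9]
gripper_width: 0.0854
t 20.95 grasp [ 0.6353 -0.2349  0.0622] toolx deg -83.13 tilt 0.19 w 0.0854 F [ 0.4455 -0.9604  0.8637] j6 1.04
  shift tool [-0.0005  0.0013  0.0367] yaw -0.03
```

```bash
python3 -m crank '{"claw":[1,1,1,1,1],"xyz":[[0,0.001,0.015],[0,0,0.012],[0,0,0.007],[0,0,0],[0,0,0]],"yaw":[0,0,0,0,0]}'
python3 -m crank '{"claw":[0.6,0.5,0.4,0.4,0.4,0.4,0.4],"xyz":[[0,0,0],[0,0,0],[0,0,0],[0,0,0],[0,0,0],[0,0,0],[0,0,0]],"yaw":[0,0,0,0,0,0,0]}' 30
python3 -c "
from h import *
go((.6076,.0204,.11),-82)"
python3 -m crank '{"claw":[0.4,0.4,0.4,0.4,0.4,0.4,0.4,0.4],"xyz":[[0,0,-0.01],[0,0,-0.02],[0,0,-0.025],[0,0,-0.025],[0,0,-0.015],[0,0,-0.01],[0,0,0],[0,0,0]],"yaw":[0,0,0,0,0,0,0,0]}' 30
python3 -c "
from h import *
go((.6076,.0204,.11),-82)"
```

```text
time: 21.37
ee_pos: [0.6338, -0.2341, 0.1808]
eef_rot: [2.351, -2.083, -0.0]
wrist_force: [0.3, -0.2, 0.6]
gripper_width: 0.085
time: 21.95
ee_pos: [0.6341, -0.2342, 0.1818]
eef_rot: [-2.351, 2.083, -0.003]
wrist_force: [-0.9, 0.8, 5.3]
gripper_width: 0.0513
t 21.95 grasp [ 0.6343 -0.2343  0.0268] toolx deg -83.09 tilt 0.1 w 0.0513 F [-0.8575  0.8385  5.3018] j6 1.04
  shift tool [-0.256  -0.0042 -0.0835] yaw -1.09
time: 22.62
ee_pos: [0.6337, -0.2341, 0.2851]
eef_rot: [2.351, -2.083, -0.001]
wrist_force: [-0.6, -0.1, -1.6]
gripper_width: 0.0516
t 22.62 grasp [ 0.6336 -0.234   0.1301] toolx deg -83.1 tilt 0.04 w 0.0516 F [-0.5726 -0.1123 -1.5844] j6 1.04
  shift tool [-0.2557 -0.0048  0.0202] yaw -1.1
```

```bash
python3 -m crank '{"claw":[0.4,0.4,0.4,0.4,0.4,0.4,0.4,0.4,0.4,0.4],"xyz":[[-0.015,-0.0005,0],[-0.03,-0.0005,0],[-0.034,-0.0006,0],[-0.034,-0.0006,0],[-0.034,-0.0006,0],[-0.034,-0.0006,0],[-0.034,-0.0006,0],[-0.0257,-0.0006,0],[-0.015,-0.0002,0],[0,0,0]],"yaw":[0,0,0,0,0,0,0,0,0,-1.1]}'
python3 -m crank '{"claw":[0.4,0.4,0.4,0.4,0.4,0.4,0.4],"xyz":[[0,0,0],[0,0,0.015],[0,0,0.025],[0,0,0.02],[0,0,0.01],[0,0,0],[0,0,0]],"yaw":[0,0,0,0,0,0,0]}'
python3 -c "
from h import *
go((.6076,.0204,.0448),-82)"
```

```text
time: 23.45
ee_pos: [0.6071, 0.0236, 0.2842]
eef_rot: [2.374, -2.055, -0.004]
wrist_force: [0.1, -0.0, -1.1]
gripper_width: 0.0515
time: 24.03
ee_pos: [0.6079, 0.0194, 0.2156]
eef_rot: [2.369, -2.062, -0.001]
wrist_force: [0.1, 1.3, -0.6]
gripper_width: 0.0516
t 24.03 grasp [0.6078 0.0194 0.0606] toolx deg -82.06 tilt 0.04 w 0.0516 F [ 0.1483  1.3487 -0.5856] j6 1.4
  shift tool [-0.001   0.0001  0.0158] yaw -0.06
```

```bash
python3 -m crank '{"claw":[0.4,0.4,0.4,0.4,0.4,0.4],"xyz":[[-0.001,0,0.007],[0,0,0.004],[0,0,0.002],[0,0,0.001],[0,0,0],[0,0,0]],"yaw":[0,0,0,0,0,0]}'
python3 -m crank '{"claw":[0.4,0.4,0.4],"xyz":[[0,0,0.001],[0,0,0],[0,0,0]],"yaw":[0,0,0]}'
```

```text
time: 24.53
ee_pos: [0.6077, 0.0213, 0.2019]
eef_rot: [-2.371, 2.061, -0.001]
wrist_force: [0.7, -0.5, -2.1]
gripper_width: 0.0515
time: 24.78
ee_pos: [0.6077, 0.0213, 0.2008]
eef_rot: [2.371, -2.061, 0.0]
wrist_force: [-0.8, 0.6, -0.9]
gripper_width: 0.0514
```

```bash
python3 -m crank '{"claw":[0.4,0.4,0.4],"xyz":[[0,0,0.001],[0,0,0],[0,0,0]],"yaw":[0,0,0]}'
python3 -m crank '{"claw":[0.7,0.8,0.9,1,1,1,1,1,1,1],"xyz":[[0,0,0],[0,0,0],[0,0,0],[0,0,-0.015],[0,0,-0.03],[0,0,-0.035],[0,0,-0.035],[0,0,-0.035],[0,0,-0.02],[0,0,0]],"yaw":[0,0,0,0,0,0,0,0,0,0]}'
python3 -c "
from h import *
go((.449,.2405,.209),-82);snap('pics/w8.png')"
```

```text
time: 25.03
ee_pos: [0.6077, 0.0213, 0.1998]
eef_rot: [-2.371, 2.061, -0.001]
wrist_force: [0.5, 0.7, -0.7]
gripper_width: 0.0512
time: 25.87
ee_pos: [0.6079, 0.0214, 0.3766]
eef_rot: [-2.366, 2.056, -0.013]
wrist_force: [1.0, -0.2, 0.4]
gripper_width: 0.0857
t 25.87 grasp [0.6096 0.0213 0.2216] toolx deg -81.99 tilt 0.62 w 0.0857 F [ 0.9821 -0.1565  0.3914] j6 1.41
  shift tool [-0.2395  0.1286  0.0108] yaw 0.01
```

View pics/w8.png

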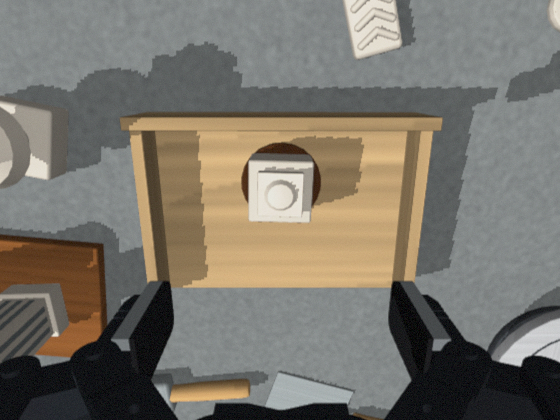

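The boss stands centred on the rest, knob at (280,196), rest ring visible around it.

```bash
python3 -c "
from h import *
E=np.load('pics/w8.npy');print('boss',plane('wrist',(280,195),.064,E))"
python3 -m crank '{"claw":[1,1,1,1,1,1,1,1,1,1],"xyz":[[-0.017,0.009,0],[-0.028,0.015,0],[-0.0285,0.0153,0],[-0.0285,0.0153,0],[-0.0285,0.0153,0],[-0.0285,0.0153,0],[-0.0285,0.0153,0],[-0.0285,0.0153,0],[-0.022,0.0125,0],[0,0,0]],"yaw":[0,0,0,0,0,0,0,0,0,0]}' >/dev/null
python3 -m crank '{"claw":[1,1],"xyz":[[0,0,0],[0,0,0]],"yaw":[0,0]}'
python3 -c "
from h import *
go((.449,.2405,.107),-82)"
```

```text
boss [0.6086 0.0217 0.064 ]
time: 26.92
ee_pos: [0.4477, 0.2388, 0.3686]
eef_rot: [2.37, -2.06, -0.0]
wrist_force: [-0.3, -1.5, -0.6]
gripper_width: 0.0854
t 26.92 grasp [0.4475 0.2386 0.2136] toolx deg -81.99 tilt 0.1 w 0.0854 F [-0.32   -1.52   -0.6175] j6 1.85
  shift tool [-0.0018 -0.0019  0.1066] yaw 0.01
```

```bash
python3 -m crank '{"claw":[1,1,1,1,1,1,1,1,1],"xyz":[[-0.0015,-0.0012,0],[0,0,0.02],[0,0,0.025],[0,0,0.025],[0,0,0.02],[0,0,0.01],[0,0,0.0045],[0,0,0],[0,0,0]],"yaw":[0,0,0,0,0,0,0,0,0]}'
python3 -c "
from h import *
go((.449,.2405,.107),-82)"
python3 -m crank '{"claw":[0.3,0.3,0.2,0.2,0.2,0.2,0.2,0.2],"xyz":[[0,0,0],[0,0,0],[0,0,0],[0,0,0],[0,0,0],[0,0,0],[0,0,0],[0,0,0]],"yaw":[0,0,0,0,0,0,0,0]}' 40
python3 -m crank '{"claw":[0.2,0.2,0.2,0.2,0.2,0.2,0.2],"xyz":[[0,0,-0.01],[0,0,-0.02],[0,0,-0.025],[0,0,-0.02],[0,0,-0.005],[0,0,0],[0,0,0]],"yaw":[0,0,0,0,0,0,0]}' 40
python3 -c "
from h import *
go((.5514,-.0436,.175),-82)"
```

```text
time: 27.67
ee_pos: [0.449, 0.2407, 0.2663]
eef_rot: [-2.369, 2.061, -0.001]
wrist_force: [0.4, 0.0, -0.1]
gripper_width: 0.0854
t 27.67 grasp [0.4492 0.2408 0.1113] toolx deg -82.03 tilt 0.09 w 0.0854 F [ 0.4394  0.004  -0.1396] j6 1.85
  shift tool [0.0002 0.0003 0.0043] yaw -0.03
time: 28.33
ee_pos: [0.4487, 0.2409, 0.266]
eef_rot: [-2.37, 2.06, -0.001]
wrist_force: [-1.0, -1.5, 6.1]
gripper_width: 0.0396
time: 28.92
ee_pos: [0.4483, 0.2407, 0.3439]
eef_rot: [2.37, -2.06, -0.001]
wrist_force: [0.3, 1.0, -2.5]
gripper_width: 0.0395
t 28.92 grasp [0.448  0.2406 0.1889] toolx deg -82.0 tilt 0.11 w 0.0395 F [ 0.2566  0.9723 -2.513 ] j6 1.85
  shift tool [ 0.2958 -0.0629  0.0139] yaw 0.0
```

```bash
python3 -m crank '{"claw":[0.2,0.2,0.2,0.2,0.2,0.2,0.2,0.2,0.2,0.2],"xyz":[[0.016,-0.003,0],[0.03,-0.0062,0],[0.034,-0.007,0],[0.034,-0.007,0],[0.034,-0.007,0],[0.034,-0.007,0],[0.034,-0.007,0],[0.034,-0.007,0],[0.03,-0.0062,0],[0.0158,-0.005,0]],"yaw":[0,0,0,0,0,0,0,0,0,0]}' 40
python3 -m crank '{"claw":[0.2,0.2,0.2,0.2,0.2,0.2,0.2,0.2],"xyz":[[0,0,0],[0,0,0],[0,0,0.02],[0,0,0.02],[0,0,0.015],[0,0,0.01],[0,0,0],[0,0,0]],"yaw":[0,0,0,0,0,0,0,0]}'
python3 -c "
from h import *
go((.5515,-.044,.108),-82)"
```

```text
time: 29.75
ee_pos: [0.5516, -0.0466, 0.3425]
eef_rot: [2.366, -2.062, -0.004]
wrist_force: [-0.0, -0.3, -2.9]
gripper_width: 0.0396
time: 30.42
ee_pos: [0.5513, -0.0427, 0.2798]
eef_rot: [2.372, -2.059, -0.002]
wrist_force: [0.1, 0.1, -1.4]
gripper_width: 0.0395
t 30.42 grasp [ 0.5511 -0.0427  0.1248] toolx deg -81.94 tilt 0.07 w 0.0395 F [ 0.1016  0.1006 -1.3914] j6 1.29
  shift tool [ 0.0013 -0.0003  0.0168] yaw 0.06
```

```bash
python3 -m crank '{"claw":[0.2,0.2,0.2,0.2,0.2,0.2,0.2],"xyz":[[0,0,0.007],[0,0,0.004],[0,0,0.002],[0,0,0.0015],[0,0,0.001],[0,0,0],[0,0,0]],"yaw":[0,0,0,0,0,0,0]}'
python3 -m crank '{"claw":[0.2,0.2,0.2],"xyz":[[0,0,0.001],[0,0,0],[0,0,0]],"yaw":[0,0,0]}'
```

```text
time: 31.0
ee_pos: [0.5515, -0.0435, 0.2648]
eef_rot: [-2.371, 2.061, -0.0]
wrist_force: [-0.3, 0.5, -3.0]
gripper_width: 0.0396
time: 31.25
ee_pos: [0.5514, -0.0435, 0.2637]
eef_rot: [2.371, -2.061, 0.0]
wrist_force: [0.5, 0.2, -2.4]
gripper_width: 0.0398
```

```bash
python3 -m crank '{"claw":[0.2,0.2,0.2],"xyz":[[0,0,0.001],[0,0,0],[0,0,0]],"yaw":[0,0,0]}'
python3 -m crank '{"claw":[0.2,0.2,0.2],"xyz":[[0,0,0.0007],[0,0,0],[0,0,0]],"yaw":[0,0,0]}'
```

```text
time: 31.5
ee_pos: [0.5516, -0.0435, 0.2631]
eef_rot: [-2.371, 2.061, -0.001]
wrist_force: [-0.8, -0.4, 0.1]
gripper_width: 0.0396
time: 31.75
ee_pos: [0.5516, -0.0435, 0.2631]
eef_rot: [-2.371, 2.061, -0.002]
wrist_force: [-2.9, 0.7, 6.4]
gripper_width: 0.0401
```

Contact. Release, rise and go back to the baluster.

```bash
python3 -m crank '{"claw":[0.3,0.5,0.7,0.9,1,1,1,1,1,1],"xyz":[[0,0,0],[0,0,0],[0,0,0],[0,0,0],[0,0,0],[0,0,-0.015],[0,0,-0.03],[0,0,-0.03],[0,0,-0.02],[0,0,0]],"yaw":[0,0,0,0,0,0,0,0,0,0]}'
python3 -m crank '{"claw":[1,1],"xyz":[[0,0,0],[0,0,0]],"yaw":[0,0]}'
python3 -c "
from h import *
go((.45,.3404,.2),-82)"
```

```text
time: 32.58
ee_pos: [0.5519, -0.0435, 0.3626]
eef_rot: [-2.367, 2.058, -0.012]
wrist_force: [0.6, 0.2, 1.2]
gripper_width: 0.0855
time: 32.75
ee_pos: [0.5513, -0.0434, 0.3557]
eef_rot: [2.37, -2.06, -0.002]
wrist_force: [0.2, -0.3, -0.1]
gripper_width: 0.0853
t 32.75 grasp [ 0.551  -0.0434  0.2007] toolx deg -82.0 tilt 0.1 w 0.0853 F [ 0.1715 -0.2738 -0.094 ] j6 1.29
  shift tool [-0.3941  0.0466  0.001 ] yaw 0.0
```

```bash
python3 -m crank '{"claw":[1,1,1,1,1,1,1,1,1,1],"xyz":[[-0.02,0.0024,0],[-0.034,0.004,0],[-0.034,0.004,0],[-0.034,0.004,0],[-0.034,0.004,0],[-0.034,0.004,0],[-0.034,0.004,0],[-0.034,0.004,0],[-0.034,0.004,0],[-0.034,0.004,0]],"yaw":[0,0,0,0,0,0,0,0,0,0]}' >/dev/null
python3 -m crank '{"claw":[1,1,1,1,1,1],"xyz":[[-0.034,0.004,0],[-0.023,0.0027,0],[-0.0111,0.0015,0],[0,0,0],[0,0,0],[0,0,0]],"yaw":[0,0,0,0,0,0]}'
python3 -m crank '{"claw":[1,1,1,1,1,1,1],"xyz":[[0,0,0.02],[0,0,0.025],[0,0,0.025],[0,0,0.013],[0,0,0.007],[0,0,0],[0,0,0]],"yaw":[0,0,0,0,0,0,0]}'
python3 -c "
from h import *
go((.45,.3404,.11),-82)"
```

```text
time: 34.08
ee_pos: [0.4509, 0.3391, 0.3564]
eef_rot: [2.369, -2.062, 0.0]
wrist_force: [-0.2, -0.1, 0.0]
gripper_width: 0.0853
time: 34.67
ee_pos: [0.451, 0.3397, 0.2677]
eef_rot: [-2.369, 2.062, -0.001]
wrist_force: [0.5, -0.2, -0.1]
gripper_width: 0.0849
t 34.67 grasp [0.4511 0.3397 0.1127] toolx deg -82.06 tilt 0.04 w 0.0849 F [ 0.4801 -0.1758 -0.1205] j6 2.01
  shift tool [-0.0008  0.001   0.0027] yaw -0.06
```

```bash
python3 -m crank '{"claw":[1,1,1],"xyz":[[-0.0006,0.001,0.0025],[0,0,0],[0,0,0]],"yaw":[0,0,0]}'
python3 -m crank '{"claw":[0.3,0.3,0.2,0.2,0.2,0.2,0.2,0.2],"xyz":[[0,0,0],[0,0,0],[0,0,0],[0,0,0],[0,0,0],[0,0,0],[0,0,0],[0,0,0]],"yaw":[0,0,0,0,0,0,0,0]}' 40
python3 -m crank '{"claw":[0.2,0.2,0.2,0.2,0.2,0.2,0.2],"xyz":[[0,0,-0.01],[0,0,-0.02],[0,0,-0.025],[0,0,-0.02],[0,0,-0.005],[0,0,0],[0,0,0]],"yaw":[0,0,0,0,0,0,0]}' 40
python3 -c "
from h import *
go((.5363,.0675,.175),-82)"
```

```text
time: 34.92
ee_pos: [0.4495, 0.3408, 0.2653]
eef_rot: [-2.37, 2.06, -0.001]
wrist_force: [-0.4, -0.7, -0.0]
gripper_width: 0.0853
time: 35.58
ee_pos: [0.4494, 0.3408, 0.2647]
eef_rot: [-2.371, 2.061, -0.0]
wrist_force: [-0.8, -2.3, 1.9]
gripper_width: 0.0388
time: 36.17
ee_pos: [0.4492, 0.3407, 0.3432]
eef_rot: [2.37, -2.06, -0.001]
wrist_force: [0.6, -0.3, -3.3]
gripper_width: 0.0392
t 36.17 grasp [0.449  0.3406 0.1882] toolx deg -81.99 tilt 0.1 w 0.0392 F [ 0.624  -0.3079 -3.3067] j6 2.01
  shift tool [ 0.2826 -0.0485  0.0133] yaw 0.01
```

```bash
python3 -m crank '{"claw":[0.2,0.2,0.2,0.2,0.2,0.2,0.2,0.2,0.2,0.2],"xyz":[[0.015,-0.003,0],[0.027,-0.0045,0],[0.033,-0.0055,0],[0.034,-0.0055,0],[0.034,-0.0055,0],[0.034,-0.0055,0],[0.034,-0.0055,0],[0.034,-0.0055,0],[0.022,-0.0045,0],[0.0156,-0.0035,0]],"yaw":[0,0,0,0,0,0,0,0,0,0]}'
python3 -m crank '{"claw":[0.2,0.2,0.2,0.2,0.2,0.2,0.2,0.2,0.2],"xyz":[[0,0,0],[0,0,0],[0,0,0.02],[0,0,0.02],[0,0,0.015],[0,0,0.01],[0,0,0.005],[0,0,0],[0,0,0]],"yaw":[0,0,0,0,0,0,0,0,0]}'
python3 -c "
from h import *
go((.5363,.0675,.1067),-82)"
```

```text
time: 37.0
ee_pos: [0.5369, 0.0653, 0.342]
eef_rot: [2.366, -2.062, -0.004]
wrist_force: [0.4, 1.1, -2.5]
gripper_width: 0.0389
time: 37.75
ee_pos: [0.5368, 0.0681, 0.2749]
eef_rot: [-2.371, 2.06, -0.001]
wrist_force: [-0.4, -0.2, -2.7]
gripper_width: 0.0388
t 37.75 grasp [0.5369 0.0681 0.1199] toolx deg -81.96 tilt 0.03 w 0.0388 F [-0.4269 -0.198  -2.7044] j6 1.49
  shift tool [0.0005 0.0007 0.0132] yaw 0.04
```

```bash
python3 -m crank '{"claw":[0.2,0.2,0.2,0.2,0.2,0.2],"xyz":[[0,0,0.005],[0,0,0.004],[0,0,0.002],[0,0,0.001],[0,0,0],[0,0,0]],"yaw":[0,0,0,0,0,0]}'
python3 -m crank '{"claw":[0.2,0.2,0.2],"xyz":[[0,0,0.001],[0,0,0],[0,0,0]],"yaw":[0,0,0]}'
```

```text
time: 38.25
ee_pos: [0.5368, 0.0677, 0.2626]
eef_rot: [-2.371, 2.061, -0.0]
wrist_force: [0.3, 0.0, -3.4]
gripper_width: 0.039
time: 38.5
ee_pos: [0.5368, 0.0677, 0.2618]
eef_rot: [-2.371, 2.061, -0.001]
wrist_force: [1.0, 0.4, -1.6]
gripper_width: 0.0389
```

Contact is starting (z 0.1068); press one more millimetre, release and rise.

```bash
python3 -m crank '{"claw":[0.2,0.2],"xyz":[[0,0,0.0008],[0,0,0]],"yaw":[0,0]}'
python3 -m crank '{"claw":[0.3,0.5,0.7,0.9,1,1,1,1,1,1],"xyz":[[0,0,0],[0,0,0],[0,0,0],[0,0,0],[0,0,0],[0,0,-0.015],[0,0,-0.03],[0,0,-0.03],[0,0,-0.03],[0,0,-0.03]],"yaw":[0,0,0,0,0,0,0,0,0,0]}'
python3 -m crank '{"claw":[1,1,1,1,1,1],"xyz":[[0,0,-0.015],[0,0.03,0],[0,0.03,0],[0,0.03,0],[0,0,0],[0,0,0]],"yaw":[0,0,0,0,0,0]}'
python3 - <<'E'
from h import *
go(None)
t=eyes.read_camera("top")[:,:,::-1]; s=eyes.read_camera("scene")[:,:,::-1]
cv2.imwrite("pics/top1.png",t);cv2.imwrite("pics/scene1.png",s); snap("pics/w9.png")
s0=cv2.imread("pics/scene0.png"); t0=cv2.imread("pics/top0.png")
k=lambda im,x,y,w,h:cv2.resize(im[y:y+h,x:x+w],(400,300))
cv2.imwrite("pics/c.png",np.vstack([np.hstack([k(s0,260,190,150,112),k(s,260,190,150,112)]),np.hstack([k(t0,180,100,120,90),k(t,180,100,120,90)])]))
E
```

```text
time: 38.67
ee_pos: [0.5369, 0.0677, 0.2617]
eef_rot: [-2.37, 2.06, -0.002]
wrist_force: [-0.5, -0.7, 4.2]
gripper_width: 0.039
time: 39.5
ee_pos: [0.5365, 0.0677, 0.3969]
eef_rot: [2.371, -2.061, -0.0]
wrist_force: [0.9, -0.0, 0.0]
gripper_width: 0.0855
time: 40.0
ee_pos: [0.4467, 0.0551, 0.411]
eef_rot: [-2.37, 2.06, -0.002]
wrist_force: [0.6, -0.4, -0.4]
gripper_width: 0.0856
t 40.0 grasp [0.4469 0.0551 0.256 ] toolx deg -82.0 tilt 0.07 w 0.0856 F [ 0.6254 -0.3796 -0.3744] j6 1.47
```

View pics/c.png

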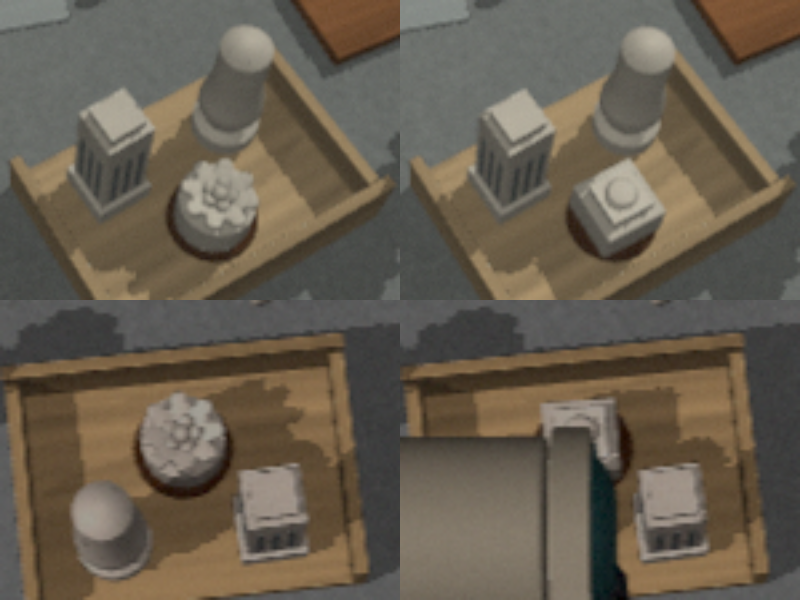

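View pics/scene1.png

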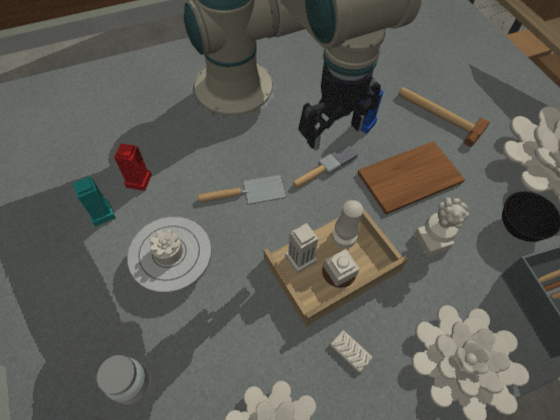

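The before/after crops agree to within about a pixel. Baluster dome and pilaster cap are back at their start pixels, the boss is centred on the rest, the rosette is on the wheel at (165,245), and the bust has not moved.

```bash
python3 -c "
from workcell import r
print(r.close_job())"
```

```text
the job is handed in; nothing more can be done
None
```

The job is done and handed in at about 40 s of the 131 s allowed. I moved the baluster and pilaster to the side board, stood the rosette on the turntable and put the boss on the free rest. Then I stood the pilaster and baluster back on their starting spots.

**Last checks, from the camera images:**
- **Rosette:** within about 1 mm of the wheel centre, checked by one ray on a taken height of 0.09 m.
- **Boss:** about 2 mm from the rest centre, checked the same way.
- **Tall casts:** in the scene camera's before/after crops both are upright and back at their start pixels, to about 1 px (2–3 mm).
- **Bust:** looks unmoved in the scene view.
- **Gripper:** open, clear of everything, and the wrist force is near zero.

**Disagreements or gaps:**
- In the final top view the arm hid the baluster and part of the boss. The baluster's final spot therefore rests on the scene view and the recorded arm pose, about 1 mm from the estimated start.
- Early height measurements of the boss knob and rosette bud came out 4–16 mm below the stated heights. Heights for setting the casts down came from the grip heights, the stated heights of the surfaces and the contact force.

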